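# Make up the engraving kit and the polishing kit

## Robot

A 6-joint arm with a two-finger parallel gripper is mounted at the origin on the work surface. World frame = base frame: x ahead of the robot, y to its left, z up, the work surface at z = 0. Lengths are in mm, angles in rad, forces in N, time in s.
With the tool pointing down it reaches from about 275 to 750 mm from the base axis. Payload 10.2 kg.
Tool frame: the origin (TCP) lies midway between the tips of the shut fingers; the grasp point (between the pads) lies 19 mm behind it; z points along the fingers, y is the line along which they close (so a half turn about z gives the same grasp; the last joint's range is limited). The gripper opens to 85 mm and grips with 20 to 120 N. Pads are 22 mm wide; open, the fingers measure 114 mm over their backs; the gripper's body (76 mm by 85 mm) begins 54 mm behind the grasp point. The pads swing forward as they close: fully open they stand 13 mm farther back than shut.
Start: joints at [-1.543, 0.313, 1.498, -0, 1.331, -0.223], TCP at [130.28, -508.584, 231.294] pointing down, gripper open.
Joint ranges: [-2.94, 2.94], [-0.97, 2.17], [0.19, 2.56], [-1.23, 4.37], [0.02, 3.11], [-2.88, 2.88]. Speed limits (rad/s): [2.39, 2.39, 3.01, 3.14, 3.14, 3.14].

## Interface

Orientations are given as a unit quaternion [w, x, y, z].
In Python, from rig import sense, capture, finish_job, find_in, place_of gives the robot as it stands. The module is installed in compiled form; this text tells all that it offers.
- The arm moves only by the shell command python3 -m jog 'ROWS' [FORCE]. ROWS is JSON, a list of rows, each an object of numbers: "tx", "ty", "tz": the shift along the tool's x, y, z in mm; "ax", "ay", "az": the turn, a rotation vector about the tool's x, y, z in rad; "jaw": the closure, from -1 (fully open) to 1 (shut), so that 0 is half open. In form: [{"tx": .., "ty": .., "tz": .., "ax": .., "ay": .., "az": .., "jaw": ..}, ...]. A call has 1 to 5 rows; each row shifts and turns the commanded pose from where the row before left it, along the tool's axes as they then stand; what a row does not reach is not made up. A row lasts 1/8 s, in which the tool goes at most 62.5 mm and 10.7 degrees, less where a joint would pass 70% of its speed; a pose out of reach is approached as far as the arm can. A call with a gripper value outside its range is refused whole. The fingers move at their own pace and stop on an object; FORCE is the grip in N (left out, the last holds). Time passes only in rows, so rows that do not move let the fingers close. It gives the time, the measured TCP pose, the force, the opening and the grip force at its end, in the units of the state.
- sense(): the state, without advancing time (a new reading comes with each control period).
- capture(name): name is "scene" or "top"; returns a dict with "color" (400x640x3 uint8, red, green, blue), "depth" (400x640 float32, mm along the optical axis (not along the pixel's ray), 0 where there is no reading), "fx", "fy", "cx", "cy" (pixels), "k1" (the pictures are not rectified: a ray, as slopes to the right and down, at radius r is drawn at 1 + k1 r^2 times it, then the intrinsics apply), "camera_from_world" (4x4, takes a point from world to camera coordinates). Camera axes: x right, y up, looking along -z (the intrinsics and any distortion apply to the point x, -y, -z); pixel columns grow to the right and rows downward; lengths in mm; the calibration is good to about 2 mm. A picture is of the moment at which its call begins.
- finish_job(): hands the job in; it is judged then, once.
Trained networks look in the newest picture that a camera, given by its name, has taken for a name from the list of things; names that differ only in an ending like _2 or _b are one class to them, and where a whole thing is asked for, a point or a joint stands for the part that bears it (a point fixed in the world has none). Each returns a list of dicts, best first, with "conf" (0 to 1); they miss things now and then, are a little off and sometimes report something else, mostly with a low value. They report only what shows in the picture. A call takes as long as a camera call.
- find_in(query, camera): "centre" ([column, row] in pixels, amid what is visible of it).
- place_of(query, camera): "centre" ([column, row] in pixels: a listed point, or the origin of a listed thing).
The state is a dict: "time_s": time; "joints": joint angles; "dq": joint speeds; "tau": joint torques, N m; "eef_pos": TCP position; "ee_rot": TCP orientation; "force": force on the tool from outside, world axes, zero at the start; "wrist_torque": the same for the moment, N m; "grip_width": opening from 0.0 (shut) to 1.0 (fully open); "grip_force": force on a finger pad.
Only numpy, scipy, OpenCV 4.12 (cv2) and the standard library are available. Lean on these libraries where they do the work, as an engineer would, in place of code of your own. Each camera call takes 0.05 s, during which the arm holds its last target. There are 200 camera calls.

## Task

Make up the two kits for the glass-engraving class from the stock on the bench: the handpiece, the dropper bottle and the tall tin on the engraving board (the one with the long trough), the felt wheel and the flat tin on the polishing board (the one with just two round wells). Each goes fully down into the recess cut for it - the handpiece lying in the trough, the tins upright in the large wells, the bottle upright and the wheel flat in the small wells. Set things down without dropping them, and leave the hand pad, the dressing stone and the chuck key where they lie.

Things in the scene. Friction and masses are not known exactly. Their poses are not given: they have to be found in the camera images.
- engraving_board: Fixed grey 14 mm board; origin centre of underside, x along its 200 mm side. Recesses 8 mm deep, dark floor 6 mm above the bench. 172 mm wide (y). Trough 158 x 42 mm along x, centre (0, -55) mm; at |x| < 32 a finger cut-out as deep widens it to y = -13 and to the open edge y = -86 (open fingers only a little there). Large well 78 mm across at (-50, 35); small well 56 mm across at (50, 35).
- polishing_board: Fixed grey 14 mm board; origin centre of underside, x along its 200 mm side. Recesses 8 mm deep, dark floor 6 mm above the bench. 100 mm wide (y). Two round recesses only: large well 78 mm across, centre at x = -50, y = 0 mm; small well 56 mm across, centre at x = 50, y = 0 mm.
- handpiece_c (a point): Centre of the flexible-shaft handpiece: a lying steel tool about 140 mm long with an eight-sided grip sleeve 28 mm across its flats (two flats are upright, it does not roll), black chuck at the +x end, brass coupling at the -x end. x is along it, z is up; the point lies on its axis, 14 mm above its support, half-way along. About 0.22 kg.
- tall_tin_c (a point): Centre of the tall tin of burrs: bare aluminium, round, 62 mm across, 52 mm high; the point is 26 mm above its underside. z up. About 0.17 kg.
- flat_tin_c (a point): Centre of the flat tin of polish: bare aluminium, round, 62 mm across, 28 mm high; the point is 14 mm above its underside. z up. About 0.12 kg.
- bottle_c (a point): Centre of the body of the dropper bottle: off-white plastic, round body 40 mm across and 58 mm high, then a shoulder and a pointed white nozzle, 88 mm high in all; the point is 29 mm above its underside. z up. About 0.09 kg.
- felt_wheel_c (a point): Centre of the felt polishing wheel: cream felt disc lying flat, 40 mm across, 28 mm high, with a small dark bore hole in the middle of its top; the point is 14 mm above its underside. z up. About 0.04 kg.
- diamond_pad_c (a point): Centre of the diamond hand pad, which stays: dark block 90 (x) x 55 (y) x 22 mm with small bright squares on top; the point is 11 mm above the bench.
- dressing_stone_c (a point): Centre of the dressing stone, which stays: grey stick 70 (x) x 25 (y) x 25 mm; the point is 12.5 mm above the bench.
- chuck_key_c (a point): Centre of the chuck key, which stays: small T-shaped steel key lying flat, about 56 mm long (x) with a cross bar 60 mm long (y) at its -x end, 12 mm high; the point is 6 mm above the bench.

How it is judged (in metres and radians):
At the end, for the whole second after the job is handed in: Each of the five lies in its own recess: centre within 12 mm of the recess's centre along the board's x and y, and within 4 mm of its height when resting on the recess floor; round things within 0.15 rad of upright, handpiece within 0.15 rad of the trough (either way); all released, under 0.03 m/s (x of handpiece_c in the frame of engraving_board between -0.012 and 0.012 m and y of handpiece_c in the frame of engraving_board between -0.067 and -0.043 m and z of handpiece_c in the frame of engraving_board between 0.016 and 0.024 m and angle between the x axis of handpiece_c and the x axis of engraving_board, either way round below 0.15 rad and linear speed of each of handpiece, tall_tin, bottle, flat_tin, felt_wheel below 0.03 m/s and x of tall_tin_c in the frame of engraving_board between -0.062 and -0.038 m and y of tall_tin_c in the frame of engraving_board between 0.023 and 0.047 m and z of tall_tin_c in the frame of engraving_board between 0.028 and 0.036 m and angle between each of tall_tin_c, bottle_c, flat_tin_c, felt_wheel_c's own z axis and vertical below 0.15 rad and x of bottle_c in the frame of engraving_board between 0.038 and 0.062 m and y of bottle_c in the frame of engraving_board between 0.023 and 0.047 m and z of bottle_c in the frame of engraving_board between 0.031 and 0.039 m and x of flat_tin_c in the frame of polishing_board between -0.062 and -0.038 m and y of flat_tin_c in the frame of polishing_board between -0.012 and 0.012 m and z of flat_tin_c in the frame of polishing_board between 0.016 and 0.024 m and x of felt_wheel_c in the frame of polishing_board between 0.038 and 0.062 m and y of felt_wheel_c in the frame of polishing_board between -0.012 and 0.012 m and z of felt_wheel_c in the frame of polishing_board between 0.016 and 0.024 m); the robot touches nothing.
It fails at once if the hand pad, the dressing stone or the chuck key is shifted by more than 30 mm (distance of any of diamond_pad_c, dressing_stone_c, chuck_key_c from where it was at the start of the episode above 0.03 m).
It fails at once if one of the kit's things is dropped or flung (faster than 0.7 m/s, as after a fall of 25 mm, with no finger on it) ((linear speed of handpiece above 0.7 m/s and contact force between handpiece and the fingers below 0.05 N) or (linear speed of tall_tin above 0.7 m/s and contact force between tall_tin and the fingers below 0.05 N) or (linear speed of flat_tin above 0.7 m/s and contact force between flat_tin and the fingers below 0.05 N) or (linear speed of bottle above 0.7 m/s and contact force between bottle and the fingers below 0.05 N) or (linear speed of felt_wheel above 0.7 m/s and contact force between felt_wheel and the fingers below 0.05 N)).
It also fails if it takes over 128 s, if anything falls off the work surface, if the arm or the gripper's body presses on something with over 40 N, if the wrist force passes 120 N, or if a joint passes its speed limit or range.

## Working session

There is one attempt and no reset: what is moved stays moved. The work goes in short steps, Python scripts to look and compute and a shell command to move; the robot and the scene stay as the last step left them, time stands still between calls to the robot, and variables do not carry over. Pictures are saved under pics/ and viewed, at most 14 in all, crops included, and the job is handed in when it is done.

```bash
mkdir -p pics
cat > h.py <<'E'
import numpy as np, cv2
from rig import sense, capture, find_in, place_of
def ray(c,uv):
    p=(np.array(uv,float)-[c['cx'],c['cy']])/[c['fx'],c['fy']]
    q=p.copy()
    for _ in range(20): q=p/(1+c['k1']*(q@q))
    T=np.linalg.inv(c['camera_from_world'])
    return T[:3,3], T[:3,:3]@np.array([q[0],-q[1],-1])
def at_z(c,uv,z):
    o,d=ray(c,uv); return o+d*(z-o[2])/d[2]
def pix(c,P):
    P=np.atleast_2d(P); q=(c['camera_from_world'][:3,:3]@P.T).T+c['camera_from_world'][:3,3]
    s=np.c_[q[:,0]/-q[:,2],-q[:,1]/-q[:,2]]; s=s*(1+c['k1']*(s**2).sum(1,keepdims=True))
    return s*[c['fx'],c['fy']]+[c['cx'],c['cy']]
E
cat > a.py <<'E'
from h import *
print(sense())
H=dict(engraving_board=0,polishing_board=0,handpiece_c=14,tall_tin_c=26,flat_tin_c=14,bottle_c=29,felt_wheel_c=14,diamond_pad_c=11,dressing_stone_c=12.5,chuck_key_c=6)
for n in('top','scene'):
    c=capture(n); cv2.imwrite(f'pics/{n}0.png',c['color'][:,:,::-1])
    print(n,{k:c[k] for k in('fx','cx','cy','k1')},np.linalg.inv(c['camera_from_world'])[:3].round(2).tolist())
    for q,z in H.items():
        print(q,[(np.round(r['centre']).tolist(),round(r['conf'],2),at_z(c,r['centre'],z)[:2].round(1).tolist()) for r in place_of(q,n)[:2]])
E
python3 a.py
```

```text
{'time_s': 0.0, 'joints': array([-1.54340848e+00,  3.13438185e-01,  1.49844560e+00,  6.33844011e-06,
        1.33099651e+00, -2.23383299e-01]), 'dq': array([ 1.54379183e-03,  7.79419218e-04, -8.03832410e-04,  5.98393270e-04,
        7.81024356e-04,  5.70580782e-05]), 'tau': array([ 5.11172493e-05, -4.12264431e+01, -2.59742260e+01, -1.87015826e-04,
        4.11340196e-03, -1.11711344e-06]), 'eef_pos': array([ 130.27029245, -508.31332157,  230.73791408]), 'ee_rot': array([-6.40433096e-04,  9.92149411e-01,  1.25056513e-01,  6.60555608e-05]), 'force': array([0.08827286, 0.38071459, 0.10412773]), 'wrist_torque': array([ 0.05065089,  0.03688867, -0.004913  ]), 'grip_force': 0.0, 'grip_width': 1.0015861825114298}
top {'fx': 518.7289085086113, 'cx': 326.87353812702605, 'cy': 193.76410185429307, 'k1': 0.015906510137470322} [[0.09, 0.98, -0.2, 340.6], [-1.0, 0.09, -0.02, -17.41], [-0.0, 0.2, 0.98, 1134.88]]
engraving_board [([478.0, 237.0], 0.85, [502.9, -330.3]), ([258.0, 250.0], 0.36, [429.5, 145.3])]
polishing_board [([173.0, 221.0], 0.82, [476.7, 340.0]), ([261.0, 253.0], 0.4, [425.0, 139.
[... 705 characters left out ...]
, -0.38, 0.37, 922.71], [0.53, 0.62, -0.58, -577.05], [-0.01, 0.69, 0.73, 760.57]]
engraving_board [([219.0, 283.0], 0.75, [492.2, -328.7]), ([368.0, 191.0], 0.7, [644.3, 104.1])]
polishing_board [([354.0, 126.0], 0.96, [470.8, 343.4])]
handpiece_c [([369.0, 196.0], 0.9, [662.1, 75.6])]
tall_tin_c [([284.0, 177.0], 0.88, [433.6, 3.9]), ([337.0, 240.0], 0.62, [666.0, -102.2])]
flat_tin_c [([258.0, 216.0], 0.94, [450.8, -134.4])]
bottle_c [([312.0, 152.0], 0.61, [442.6, 133.7])]
felt_wheel_c [([293.0, 230.0], 0.74, [554.4, -123.2])]
diamond_pad_c [([339.0, 238.0], 0.64, [661.1, -84.6])]
dressing_stone_c [([342.0, 174.0], 0.71, [555.9, 113.1])]
chuck_key_c [([317.0, 196.0], 0.53, [538.3, 8.7])]
```

View pics/top0.png

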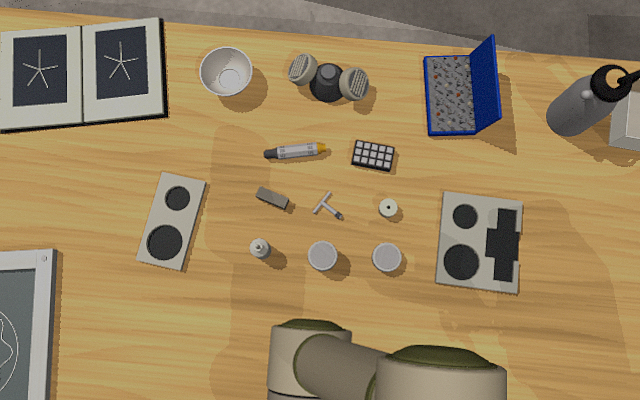

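View pics/scene0.png

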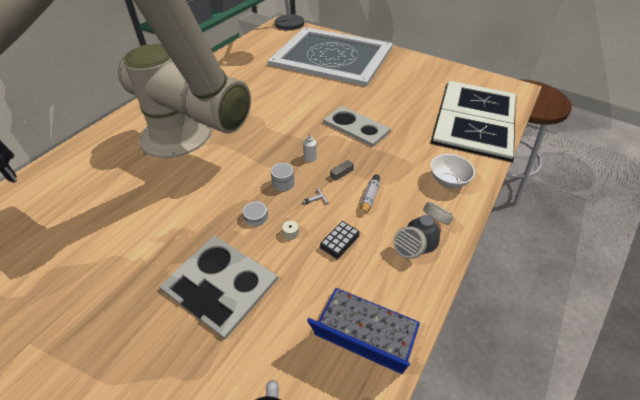

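The top view shows the engraving board on the right (wells near (465,215) and (461,262), trough near (502,245)). The polishing board is on the left (wells near (164,242) and (178,197)). Both tins stand at (322,256) and (387,257), and the scene view confirms the left one is tall. The bottle is at (260,248), the wheel at (388,208) and the handpiece at (296,151). The chuck key is at (328,206).

```bash
cat > b.py <<'E'
from h import *
c=capture('top'); g=cv2.cvtColor(c['color'],cv2.COLOR_RGB2GRAY)
m=(g<60).astype(np.uint8)
n,l,st,ce=cv2.connectedComponentsWithStats(m)
for i in range(1,n):
    x,y,w,h,a=st[i]
    if a>250 and 150<y+h/2<300 and (x<220 or x>420): print('dark',st[i].tolist(),ce[i].round(1),at_z(c,ce[i],8)[:2].round(1))
v,u=np.mgrid[:400,:640]
P=np.zeros((400,640,3)); d=c['depth']
for yy in range(120,310):
    for xx in range(120,540):
        if d[yy,xx]>0:
            o,r=ray(c,(xx,yy)); P[yy,xx]=o+r*d[yy,xx]
bench=P[225:240,210:240,2]; print('bench z',np.median(bench),bench.std())
off=np.median(bench)
for q,uv,zt,w in(('tall',(322,256),52,24),('flat',(387,257),28,24),('bottle',(260,248),58,18),('wheel',(388,208),28,16),('hand',(296,151),28,42),('pad',(373,154),22,30),('stone',(273,198),25,24),('key',(328,206),12,22)):
    s=P[uv[1]-w:uv[1]+w,uv[0]-w:uv[0]+w].reshape(-1,3); z=s[:,2]-off
    t=s[(z>(zt-8 if zt>12 else 6))&(z<zt+(40 if q=='bottle' else 8))][:,:2].astype(np.float32)
    k=s[z>8][:,:2].astype(np.float32) if q=='bottle' else t
    print(q,len(t),'zmax',z.max().round(1),'med',np.median(z[z>8]).round(1) ,'mean',t.mean(0).round(1),'circ',np.round(cv2.minEnclosingCircle(t)[0],1),round(cv2.minEnclosingCircle(t)[1],1),'rect',[np.round(e,1).tolist() for e in cv2.minAreaRect(t)])
for q,(x0,x1,y0,y1) in dict(eng=(425,535,180,305),pol=(125,215,160,280)).items():
    s=P[y0:y1,x0:x1].reshape(-1,3); t=s[(s[:,2]-off>10)&(s[:,2]-off<18)][:,:2].astype(np.float32)
    print(q,len(t),[np.round(e,1).tolist() for e in cv2.minAreaRect(t)])
E
python3 b.py
```

```text
dark [166, 187, 24, 23, 416] [177.4 198.2] [526.4 336. ]
dark [453, 205, 24, 24, 450] [464.5 216.2] [ 545.7 -297.6]
dark [485, 209, 35, 73, 1691] [503.1 244.6] [ 491.3 -383. ]
dark [147, 226, 35, 34, 912] [164.5 242.3] [427.1 349.1]
dark [444, 245, 35, 35, 952] [460.6 261.9] [ 445.3 -293.3]
bench z -0.40657128663201547 2.0869018733496745
tall 685 zmax 58.7 med 52.2 mean [428.4   5.1] circ [429.    5.3] 30.9 rect [[428.4, 5.6], [60.3, 60.2], 49.7]
flat 672 zmax 34.7 med 28.4 mean [ 440.  -130.5] circ [ 440.3 -130.8] 31.3 rect [[440.6, -130.6], [60.7, 60.1], 89.6]
bottle 289 zmax 88.2 med 61.3 mean [431.  136.6] circ [431.7 137.2] 19.8 rect [[431.3, 137.7], [37.4, 37.8], 52.1]
wheel 265 zmax 34.7 med 27.6 mean [ 547.  -126.2] circ [ 547.7 -126.2] 20.1 rect [[547.2, -126.0], [39.0, 37.4], 7.0]
hand 671 zmax 34.0 med 24.4 mean [645.8  94. ] circ [614.7  92.9] 92.3 rect [[632.0, 111.7], [88.6, 183.9], 47.3]
pad 975 zmax 29.0 med 21.7 mean [663.  -84.5] circ [663.2 -84.5] 50.5 rect [[663.9, -84.7], [90.1, 56.2], 84.7]
stone 376 zmax 31.5 med 24.7 mean [546.2 127.6] circ [547.9 127.5] 36.3 rect [[546.9, 127.8], [70.0, 25.7], 72.3]
key 185 zmax 16.1 med 10.7 mean [538.1   5.2] circ [541.4  22.2] 53.4 rect [[547.5, 22.0], [93.8, 72.5], 22.5]
eng 4019 [[494.2, -329.4], [175.5, 202.1], 87.7]
pol 2655 [[477.4, 341.6], [102.4, 199.9], 82.2]
```

```bash
cat > go.py <<'E'
import sys; from h import *
from scipy.spatial.transform import Rotation as R
# go.py x y z yaw : turn az first, then shift (tool axes after the turn)
x,y,z,yaw=map(float,sys.argv[1:5]); s=sense(); q=s['ee_rot']; M=R.from_quat(np.r_[q[1:],q[0]]).as_matrix()
cy=np.arctan2(M[1,0],M[0,0]); f=np.array([[np.cos(yaw),np.sin(yaw),0],[np.sin(yaw),-np.cos(yaw),0],[0,0,-1]])
print('t',round(s['time_s'],2),'pos',s['eef_pos'].round(1),'yaw',cy.round(3),'tilt',np.degrees(np.arccos(-M[2,2])).round(2),'w',round(85*s['grip_width'],1),'F',s['grip_force'],'| az',round((cy-yaw+np.pi)%(2*np.pi)-np.pi,3),'shift',(f.T@(np.array([x,y,z])-s['eef_pos'])).round(1),'j',s['joints'].round(2))
E
python3 -m jog '[{"az":0.145,"jaw":-1},{"az":0.145,"jaw":-1},{"tx":25,"ty":-47.5,"jaw":-1},{"tx":25,"ty":-47.5,"jaw":-1},{"tx":25,"ty":-47.5,"jaw":-1}]' 60
python3 -m jog '[{"tx":25,"ty":-47.5,"jaw":-1},{"tx":25,"ty":-47.5,"jaw":-1},{"tx":25,"ty":-47.5,"jaw":-1},{"tx":25,"ty":-47.5,"jaw":-1},{"tx":25,"ty":-47.5,"jaw":-1}]'
python3 -m jog '[{"tx":25,"ty":-47.5,"jaw":-1},{"tx":25,"ty":-47.5,"jaw":-1},{"tx":25,"ty":-47.5,"jaw":-1},{"jaw":-1}]'
python3 go.py 428.5 5.3 22 -0.04
cat > c.py <<'E'
from h import *
c=capture('top'); d=c['depth']; L=[]
for yy in range(136,168):
    for xx in range(255,338):
        if d[yy,xx]>0:
            o,r=ray(c,(xx,yy)); p=o+r*d[yy,xx]
            if p[2]>9: L.append([xx,yy,*p])
L=np.array(L); m=np.zeros((400,640),np.uint8); m[L[:,1].astype(int),L[:,0].astype(int)]=1
n,l,st,ce=cv2.connectedComponentsWithStats(cv2.morphologyEx(m,cv2.MORPH_OPEN,np.ones((3,3),np.uint8)))
i=1+np.argmax(st[1:,4]); t=np.array([r[2:4] for r in L if l[int(r[1]),int(r[0])]==i],np.float32)
print(st[i],len(t),cv2.minAreaRect(t),cv2.fitLine(t,cv2.DIST_L2,0,.01,.01).ravel())
E
python3 c.py
```

```text
t 1.15 pos [ 130.3 -508.6  231.3] yaw 0.251 tilt 0.0 w 85.0 F 0.0 | az 0.291 shift [ 277.4 -525.4  209.3] j [-1.54  0.31  1.5   0.    1.33 -0.22]
[263 142  63  17 735] 735 ((657.6878051757812, 90.09410858154297), (30.685728073120117, 139.50082397460938), 12.950654029846191) [ 2.0947354e-01 -9.7781432e-01  6.5550165e+02  8.8488220e+01]schema error: expected keys tx, ty, tz, ax, ay, az, jaw
schema error: expected keys tx, ty, tz, ax, ay, az, jaw
schema error: expected keys tx, ty, tz, ax, ay, az, jaw
```

```bash
python3 -m jog '[{"tx":0,"ty":0,"tz":0,"ax":0,"ay":0,"az":0.145,"jaw":-1},{"tx":0,"ty":0,"tz":0,"ax":0,"ay":0,"az":0.145,"jaw":-1},{"tx":25,"ty":-47.5,"tz":0,"ax":0,"ay":0,"az":0,"jaw":-1},{"tx":25,"ty":-47.5,"tz":0,"ax":0,"ay":0,"az":0,"jaw":-1},{"tx":25,"ty":-47.5,"tz":0,"ax":0,"ay":0,"az":0,"jaw":-1}]' 60
python3 -m jog '[{"tx":25,"ty":-47.5,"tz":0,"ax":0,"ay":0,"az":0,"jaw":-1},{"tx":25,"ty":-47.5,"tz":0,"ax":0,"ay":0,"az":0,"jaw":-1},{"tx":25,"ty":-47.5,"tz":0,"ax":0,"ay":0,"az":0,"jaw":-1},{"tx":25,"ty":-47.5,"tz":0,"ax":0,"ay":0,"az":0,"jaw":-1},{"tx":25,"ty":-47.5,"tz":0,"ax":0,"ay":0,"az":0,"jaw":-1}]'
python3 -m jog '[{"tx":25,"ty":-47.5,"tz":0,"ax":0,"ay":0,"az":0,"jaw":-1},{"tx":25,"ty":-47.5,"tz":0,"ax":0,"ay":0,"az":0,"jaw":-1},{"tx":25,"ty":-47.5,"tz":0,"ax":0,"ay":0,"az":0,"jaw":-1},{"tx":0,"ty":0,"tz":0,"ax":0,"ay":0,"az":0,"jaw":-1}]'
python3 go.py 428.5 5.3 22 -0.04
```

```text
time_s: 1.82
eef_pos: [211.4, -367.6, 231.3]
ee_rot: [0.0, 1.0, -0.02, 0.0]
force: [-0.2, -0.7, -0.0]
grip_width: 0.999
grip_force: 0.0
time_s: 2.45
eef_pos: [345.7, -135.2, 231.6]
ee_rot: [0.0, 1.0, -0.02, 0.0]
force: [0.3, -0.3, 0.8]
grip_width: 0.997
grip_force: 0.0
time_s: 2.95
eef_pos: [426.2, 5.3, 231.2]
ee_rot: [-0.0, 1.0, -0.017, -0.0]
force: [-0.1, -0.9, -0.4]
grip_width: 0.997
grip_force: 0.0
t 2.95 pos [426.2   5.3 231.2] yaw -0.034 tilt 0.02 w 84.7 F 0.0 | az 0.006 shift [ 2.300e+00 -1.000e-01  2.092e+02] j [-0.26  0.09  1.77  0.    1.28  1.34]
```

```bash
python3 -m jog '[{"tx":1.2,"ty":0,"tz":50,"ax":0,"ay":0,"az":0,"jaw":-1},{"tx":1.1,"ty":0,"tz":50,"ax":0,"ay":0,"az":0,"jaw":-1},{"tx":0,"ty":0,"tz":50,"ax":0,"ay":0,"az":0,"jaw":-1},{"tx":0,"ty":0,"tz":45,"ax":0,"ay":0,"az":0,"jaw":-1},{"tx":0,"ty":0,"tz":20,"ax":0,"ay":0,"az":0,"jaw":-1}]' 60
python3 -m jog '[{"tx":0,"ty":0,"tz":0,"ax":0,"ay":0,"az":0,"jaw":1},{"tx":0,"ty":0,"tz":0,"ax":0,"ay":0,"az":0,"jaw":1},{"tx":0,"ty":0,"tz":0,"ax":0,"ay":0,"az":0,"jaw":1},{"tx":0,"ty":0,"tz":0,"ax":0,"ay":0,"az":0,"jaw":1}]' 60
python3 go.py 428.5 5.3 16 -0.04
```

```text
time_s: 3.58
eef_pos: [426.5, 1.9, 14.4]
ee_rot: [-0.0, 1.0, -0.02, -0.002]
force: [-0.2, 0.1, 1.3]
grip_width: 0.997
grip_force: 0.0
time_s: 4.08
eef_pos: [428.4, 2.3, 17.1]
ee_rot: [0.0, 1.0, -0.02, 0.001]
force: [-1.1, -2.9, 5.7]
grip_width: 0.711
grip_force: 65.2
t 4.08 pos [428.4   2.3  17.1] yaw -0.039 tilt 0.11 w 60.5 F 65.18738508224487 | az 0.001 shift [-0.  -3.   1.1] j [-0.27  0.43  2.   -0.    0.7   1.34]
```

```bash
python3 -m jog '[{"tx":0,"ty":0,"tz":-20,"ax":0,"ay":0,"az":0,"jaw":1},{"tx":0,"ty":0,"tz":-40,"ax":0,"ay":0,"az":0,"jaw":1},{"tx":0,"ty":0,"tz":-40,"ax":0,"ay":0,"az":0,"jaw":1},{"tx":3,"ty":20,"tz":-10,"ax":0,"ay":0,"az":0,"jaw":1},{"tx":5,"ty":45,"tz":0,"ax":0,"ay":0,"az":0,"jaw":1}]'
python3 -m jog '[{"tx":5,"ty":50,"tz":0,"ax":0,"ay":0,"az":0,"jaw":1},{"tx":5,"ty":50,"tz":0,"ax":0,"ay":0,"az":0,"jaw":1},{"tx":5,"ty":50,"tz":0,"ax":0,"ay":0,"az":0,"jaw":1},{"tx":5,"ty":50,"tz":0,"ax":0,"ay":0,"az":0,"jaw":1},{"tx":1,"ty":30,"tz":0,"ax":0,"ay":0,"az":0,"jaw":1}]'
python3 -m jog '[{"tx":0,"ty":0,"tz":0,"ax":0,"ay":0,"az":0,"jaw":1},{"tx":0,"ty":0,"tz":0,"ax":0,"ay":0,"az":0,"jaw":1}]'
python3 go.py 445.5 -292.8 24 -0.04
```

```text
time_s: 4.7
eef_pos: [433.7, -62.6, 127.5]
ee_rot: [0.0, 1.0, -0.018, 0.001]
force: [0.6, -0.3, -1.5]
grip_width: 0.713
grip_force: 65.6
time_s: 5.32
eef_pos: [445.0, -295.4, 126.3]
ee_rot: [0.0, 1.0, -0.02, 0.0]
force: [-0.0, 0.2, -1.3]
grip_width: 0.71
grip_force: 65.6
time_s: 5.58
eef_pos: [445.1, -292.5, 126.2]
ee_rot: [-0.0, 1.0, -0.019, -0.0]
force: [-0.6, -0.0, -1.0]
grip_width: 0.712
grip_force: 65.7
t 5.58 pos [ 445.1 -292.5  126.2] yaw -0.039 tilt 0.04 w 60.5 F 65.66550493240356 | az 0.001 shift [  0.4   0.3 102.2] j [-0.8   0.44  1.61  0.    1.09  0.81]
```

```bash
python3 -m jog '[{"tx":0,"ty":0,"tz":35,"ax":0,"ay":0,"az":0,"jaw":1},{"tx":0,"ty":0,"tz":35,"ax":0,"ay":0,"az":0,"jaw":1},{"tx":0,"ty":0,"tz":20,"ax":0,"ay":0,"az":0,"jaw":1},{"tx":0,"ty":0,"tz":0,"ax":0,"ay":0,"az":0,"jaw":1}]'
python3 -m jog '[{"tx":0,"ty":0,"tz":5,"ax":0,"ay":0,"az":0,"jaw":1},{"tx":0,"ty":0,"tz":5,"ax":0,"ay":0,"az":0,"jaw":1},{"tx":0,"ty":0,"tz":3,"ax":0,"ay":0,"az":0,"jaw":1},{"tx":0,"ty":0,"tz":0,"ax":0,"ay":0,"az":0,"jaw":1}]'
python3 go.py 445.5 -292.8 23 -0.04
```

```text
time_s: 6.08
eef_pos: [444.9, -291.7, 35.5]
ee_rot: [-0.001, 1.0, -0.019, -0.001]
force: [-0.9, 0.2, -1.8]
grip_width: 0.71
grip_force: 65.7
time_s: 6.58
eef_pos: [445.3, -293.3, 23.3]
ee_rot: [0.0, 1.0, -0.02, 0.0]
force: [0.5, 0.7, -1.5]
grip_width: 0.713
grip_force: 65.9
t 6.58 pos [ 445.3 -293.3   23.3] yaw -0.039 tilt 0.01 w 60.6 F 65.86339831352234 | az 0.001 shift [ 0.2 -0.5  0.3] j [-0.8   0.59  1.69  0.    0.86  0.81]
```

```bash
python3 -m jog '[{"tx":0,"ty":0,"tz":1.5,"ax":0,"ay":0,"az":0,"jaw":1},{"tx":0,"ty":0,"tz":0,"ax":0,"ay":0,"az":0,"jaw":1}]'
python3 -m jog '[{"tx":0,"ty":0,"tz":0,"ax":0,"ay":0,"az":0,"jaw":-0.2},{"tx":0,"ty":0,"tz":0,"ax":0,"ay":0,"az":0,"jaw":-1},{"tx":0,"ty":0,"tz":0,"ax":0,"ay":0,"az":0,"jaw":-1},{"tx":0,"ty":0,"tz":0,"ax":0,"ay":0,"az":0,"jaw":-1}]'
python3 go.py 440.4 -130.7 130 -0.04
```

```text
time_s: 6.82
eef_pos: [445.4, -293.4, 23.1]
ee_rot: [0.0, 1.0, -0.02, 0.0]
force: [-5.0, 3.6, 11.9]
grip_width: 0.712
grip_force: 67.1
time_s: 7.32
eef_pos: [445.3, -293.3, 21.7]
ee_rot: [-0.0, 1.0, -0.02, -0.0]
force: [0.5, 0.6, 0.6]
grip_width: 1.001
grip_force: 0.0
t 7.33 pos [ 445.3 -293.3   21.7] yaw -0.039 tilt 0.0 w 85.1 F 0.0 | az 0.001 shift [ -11.4 -162.2 -108.3] j [-0.8   0.59  1.69  0.    0.86  0.81]
```

```bash
python3 -m jog '[{"tx":0,"ty":0,"tz":-30,"ax":0,"ay":0,"az":0,"jaw":-1},{"tx":0,"ty":0,"tz":-40,"ax":0,"ay":0,"az":0,"jaw":-1},{"tx":0,"ty":-20,"tz":-30,"ax":0,"ay":0,"az":0,"jaw":-1},{"tx":-3,"ty":-50,"tz":0,"ax":0,"ay":0,"az":0,"jaw":-1},{"tx":-4,"ty":-50,"tz":0,"ax":0,"ay":0,"az":0,"jaw":-1}]'
python3 -m jog '[{"tx":-4,"ty":-42,"tz":0,"ax":0,"ay":0,"az":0,"jaw":-1},{"tx":0,"ty":0,"tz":30,"ax":0,"ay":0,"az":0,"jaw":-1},{"tx":0,"ty":0,"tz":30,"ax":0,"ay":0,"az":0,"jaw":-1},{"tx":0,"ty":0,"tz":20,"ax":0,"ay":0,"az":0,"jaw":-1},{"tx":0,"ty":0,"tz":0,"ax":0,"ay":0,"az":0,"jaw":-1}]'
python3 go.py 440.4 -130.7 6 -0.04
```

```text
time_s: 7.95
eef_pos: [442.8, -171.9, 122.0]
ee_rot: [0.0, 1.0, -0.02, 0.0]
force: [0.5, 0.3, 0.6]
grip_width: 1.003
grip_force: 0.0
time_s: 8.57
eef_pos: [440.0, -130.6, 40.9]
ee_rot: [-0.001, 1.0, -0.02, -0.001]
force: [-0.4, 0.5, 0.2]
grip_width: 0.997
grip_force: 0.0
t 8.57 pos [ 440.  -130.6   40.9] yaw -0.039 tilt 0.16 w 84.8 F 0.0 | az 0.001 shift [ 0.4  0.1 34.9] j [-0.54  0.43  1.9   0.    0.81  1.07]
```

```bash
python3 -m jog '[{"tx":0.4,"ty":0,"tz":20,"ax":0,"ay":0,"az":0,"jaw":-1},{"tx":0,"ty":0,"tz":15,"ax":0,"ay":0,"az":0,"jaw":-1},{"tx":0,"ty":0,"tz":0,"ax":0,"ay":0,"az":0,"jaw":-1},{"tx":0,"ty":0,"tz":0,"ax":0,"ay":0,"az":0,"jaw":1},{"tx":0,"ty":0,"tz":0,"ax":0,"ay":0,"az":0,"jaw":1}]' 60
python3 -m jog '[{"tx":0,"ty":0,"tz":0,"ax":0,"ay":0,"az":0,"jaw":1},{"tx":0,"ty":0,"tz":0,"ax":0,"ay":0,"az":0,"jaw":1}]' 60
python3 go.py 427.1 349.1 130 -0.04
python3 -m jog '[{"tx":0,"ty":0,"tz":-15,"ax":0,"ay":0,"az":0,"jaw":1},{"tx":0,"ty":0,"tz":-40,"ax":0,"ay":0,"az":0,"jaw":1},{"tx":0,"ty":0,"tz":-40,"ax":0,"ay":0,"az":0,"jaw":1},{"tx":0,"ty":0,"tz":-30,"ax":0,"ay":0,"az":0,"jaw":1},{"tx":0,"ty":0,"tz":0,"ax":0,"ay":0,"az":0,"jaw":1}]'
python3 go.py 427.1 349.1 130 -0.04
```

```text
time_s: 9.2
eef_pos: [441.4, -131.2, 8.0]
ee_rot: [0.0, 1.0, -0.02, 0.001]
force: [-2.5, 0.9, 7.9]
grip_width: 0.702
grip_force: 62.8
time_s: 9.45
eef_pos: [441.4, -131.2, 8.0]
ee_rot: [0.0, 1.0, -0.02, 0.001]
force: [-2.5, 0.5, 8.8]
grip_width: 0.695
grip_force: 62.9
t 9.45 pos [ 441.4 -131.2    8. ] yaw -0.039 tilt 0.09 w 59.0 F 62.91039705276489 | az 0.001 shift [ -33.5 -479.4 -122. ] j [-0.54  0.5   1.92 -0.    0.72  1.07]
time_s: 10.07
eef_pos: [441.9, -131.4, 134.2]
ee_rot: [0.001, 1.0, -0.02, 0.002]
force: [-0.6, 1.4, -1.2]
grip_width: 0.703
grip_force: 65.3
t 10.07 pos [ 441.9 -131.4  134.2] yaw -0.039 tilt 0.29 w 59.8 F 65.29434442520142 | az 0.001 shift [ -34.  -479.6    4.2] j [-0.54  0.28  1.82  0.    1.04  1.07]
```

```bash
python3 -m jog '[{"tx":-3.4,"ty":-30,"tz":0,"ax":0,"ay":0,"az":0,"jaw":1},{"tx":-3.4,"ty":-50,"tz":0,"ax":0,"ay":0,"az":0,"jaw":1},{"tx":-3.4,"ty":-50,"tz":0,"ax":0,"ay":0,"az":0,"jaw":1},{"tx":-3.4,"ty":-50,"tz":0,"ax":0,"ay":0,"az":0,"jaw":1},{"tx":-3.4,"ty":-50,"tz":0,"ax":0,"ay":0,"az":0,"jaw":1}]'
python3 -m jog '[{"tx":-3.4,"ty":-50,"tz":0,"ax":0,"ay":0,"az":0,"jaw":1},{"tx":-3.4,"ty":-50,"tz":0,"ax":0,"ay":0,"az":0,"jaw":1},{"tx":-3.4,"ty":-50,"tz":0,"ax":0,"ay":0,"az":0,"jaw":1},{"tx":-3.4,"ty":-50,"tz":0,"ax":0,"ay":0,"az":0,"jaw":1},{"tx":-3.4,"ty":-50,"tz":0,"ax":0,"ay":0,"az":0,"jaw":1}]'
python3 -m jog '[{"tx":0,"ty":0,"tz":0,"ax":0,"ay":0,"az":0,"jaw":1},{"tx":0,"ty":0,"tz":0,"ax":0,"ay":0,"az":0,"jaw":1}]'
python3 go.py 427.5 349.1 14 -0.04
```

```text
time_s: 10.7
eef_pos: [432.2, 101.1, 131.0]
ee_rot: [-0.0, 1.0, -0.02, -0.001]
force: [0.4, -0.7, 0.2]
grip_width: 0.704
grip_force: 65.3
time_s: 11.32
eef_pos: [425.1, 351.4, 130.7]
ee_rot: [0.0, 1.0, -0.02, -0.001]
force: [0.4, -0.1, -0.8]
grip_width: 0.703
grip_force: 65.3
time_s: 11.58
eef_pos: [425.4, 349.4, 130.9]
ee_rot: [0.001, 1.0, -0.019, -0.001]
force: [-0.0, 0.3, -0.8]
grip_width: 0.7
grip_force: 65.4
t 11.57 pos [425.4 349.4 130.9] yaw -0.039 tilt 0.11 w 59.5 F 65.3753936290741 | az 0.001 shift [  2.1   0.2 116.9] j [ 0.47  0.47  1.55 -0.    1.12  2.08]
```

```bash
python3 -m jog '[{"tx":2,"ty":0,"tz":40,"ax":0,"ay":0,"az":0,"jaw":1},{"tx":0,"ty":0,"tz":40,"ax":0,"ay":0,"az":0,"jaw":1},{"tx":0,"ty":0,"tz":20,"ax":0,"ay":0,"az":0,"jaw":1},{"tx":0,"ty":0,"tz":9,"ax":0,"ay":0,"az":0,"jaw":1},{"tx":0,"ty":0,"tz":4,"ax":0,"ay":0,"az":0,"jaw":1}]'
python3 -m jog '[{"tx":0,"ty":0,"tz":2,"ax":0,"ay":0,"az":0,"jaw":1},{"tx":0,"ty":0,"tz":0,"ax":0,"ay":0,"az":0,"jaw":1}]'
python3 go.py 427.5 349.1 14 -0.04
```

```text
time_s: 12.2
eef_pos: [428.2, 349.4, 18.9]
ee_rot: [-0.0, 1.0, -0.02, 0.0]
force: [-0.0, 0.5, -0.6]
grip_width: 0.703
grip_force: 65.4
time_s: 12.45
eef_pos: [428.1, 350.0, 17.3]
ee_rot: [-0.0, 1.0, -0.02, 0.0]
force: [-0.7, -0.1, -1.2]
grip_width: 0.7
grip_force: 65.4
t 12.45 pos [428.1 350.   17.3] yaw -0.039 tilt 0.05 w 59.5 F 65.42309761047363 | az 0.001 shift [-0.6  0.9  3.3] j [ 0.47  0.63  1.63 -0.    0.88  2.08]
```

```bash
python3 -m jog '[{"tx":0,"ty":0,"tz":2,"ax":0,"ay":0,"az":0,"jaw":1},{"tx":0,"ty":0,"tz":0,"ax":0,"ay":0,"az":0,"jaw":1}]'
python3 -m jog '[{"tx":0,"ty":0,"tz":1.5,"ax":0,"ay":0,"az":0,"jaw":1},{"tx":0,"ty":0,"tz":0,"ax":0,"ay":0,"az":0,"jaw":1}]'
python3 go.py 427.5 349.1 14 -0.04
```

```text
time_s: 12.7
eef_pos: [427.8, 349.9, 14.8]
ee_rot: [-0.0, 1.0, -0.02, 0.0]
force: [0.2, 0.7, -1.7]
grip_width: 0.698
grip_force: 65.4
time_s: 12.95
eef_pos: [428.0, 350.0, 14.1]
ee_rot: [-0.0, 1.0, -0.019, 0.0]
force: [-2.8, -1.6, 7.3]
grip_width: 0.703
grip_force: 66.3
t 12.95 pos [428.  350.   14.1] yaw -0.039 tilt 0.03 w 59.7 F 66.31861209869385 | az 0.001 shift [-0.4  0.9  0.1] j [ 0.47  0.64  1.63 -0.    0.87  2.08]
```

```bash
python3 -m jog '[{"tx":0,"ty":0,"tz":0,"ax":0,"ay":0,"az":0,"jaw":-0.2},{"tx":0,"ty":0,"tz":0,"ax":0,"ay":0,"az":0,"jaw":-1},{"tx":0,"ty":0,"tz":0,"ax":0,"ay":0,"az":0,"jaw":-1},{"tx":0,"ty":0,"tz":-20,"ax":0,"ay":0,"az":0,"jaw":-1},{"tx":0,"ty":0,"tz":-45,"ax":0,"ay":0,"az":0,"jaw":-1}]'
python3 -m jog '[{"tx":0,"ty":0,"tz":-45,"ax":0,"ay":0,"az":0,"jaw":-1},{"tx":2,"ty":40,"tz":-10,"ax":0,"ay":0,"az":0,"jaw":-1},{"tx":3,"ty":50,"tz":0,"ax":0,"ay":0,"az":0,"jaw":-1},{"tx":3,"ty":50,"tz":0,"ax":0,"ay":0,"az":0,"jaw":-1},{"tx":3,"ty":50,"tz":0,"ax":0,"ay":0,"az":0,"jaw":-1}]'
python3 -m jog '[{"tx":1,"ty":22,"tz":0,"ax":0,"ay":0,"az":0,"jaw":-1},{"tx":0,"ty":0,"tz":0,"ax":0,"ay":0,"az":0,"jaw":-1}]'
python3 go.py 431.3 137.3 15 -0.04
```

```text
time_s: 13.58
eef_pos: [427.0, 349.4, 77.6]
ee_rot: [0.001, 1.0, -0.02, -0.002]
force: [0.4, -0.1, 0.4]
grip_width: 0.999
grip_force: 0.0
time_s: 14.2
eef_pos: [431.3, 158.1, 133.4]
ee_rot: [-0.0, 1.0, -0.019, 0.0]
force: [0.9, -0.3, 0.7]
grip_width: 1.004
grip_force: 0.0
time_s: 14.45
eef_pos: [431.7, 136.6, 133.4]
ee_rot: [-0.0, 1.0, -0.021, 0.0]
force: [0.1, 0.9, -0.4]
grip_width: 1.0
grip_force: 0.0
t 14.45 pos [431.7 136.6 133.4] yaw -0.042 tilt 0.01 w 85.0 F 0.0 | az -0.002 shift [ -0.4  -0.7 118.4] j [0.05 0.27 1.84 0.   1.04 1.66]
```

Pick the bottle with a lighter grip, then lift high.

```bash
python3 -m jog '[{"tx":-0.4,"ty":-0.7,"tz":40,"ax":0,"ay":0,"az":0,"jaw":-1},{"tx":0,"ty":0,"tz":40,"ax":0,"ay":0,"az":0,"jaw":-1},{"tx":0,"ty":0,"tz":28,"ax":0,"ay":0,"az":0,"jaw":-1},{"tx":0,"ty":0,"tz":10,"ax":0,"ay":0,"az":0,"jaw":-1},{"tx":0,"ty":0,"tz":0,"ax":0,"ay":0,"az":0,"jaw":-1}]'
python3 -m jog '[{"tx":0,"ty":0,"tz":0,"ax":0,"ay":0,"az":0,"jaw":1},{"tx":0,"ty":0,"tz":0,"ax":0,"ay":0,"az":0,"jaw":1},{"tx":0,"ty":0,"tz":0,"ax":0,"ay":0,"az":0,"jaw":1},{"tx":0,"ty":0,"tz":0,"ax":0,"ay":0,"az":0,"jaw":1},{"tx":0,"ty":0,"tz":0,"ax":0,"ay":0,"az":0,"jaw":1}]' 40
python3 -m jog '[{"tx":0,"ty":0,"tz":-20,"ax":0,"ay":0,"az":0,"jaw":1},{"tx":0,"ty":0,"tz":-40,"ax":0,"ay":0,"az":0,"jaw":1},{"tx":0,"ty":0,"tz":-40,"ax":0,"ay":0,"az":0,"jaw":1},{"tx":0,"ty":0,"tz":-20,"ax":0,"ay":0,"az":0,"jaw":1},{"tx":0,"ty":0,"tz":0,"ax":0,"ay":0,"az":0,"jaw":1}]'
python3 go.py 545.7 -297 140 -0.04
```

```text
time_s: 15.08
eef_pos: [431.4, 138.9, 15.4]
ee_rot: [-0.0, 1.0, -0.019, 0.0]
force: [-0.5, -0.7, 0.5]
grip_width: 1.002
grip_force: 0.0
time_s: 15.7
eef_pos: [431.4, 138.4, 15.9]
ee_rot: [-0.0, 1.0, -0.02, 0.0]
force: [-0.8, 0.8, 4.5]
grip_width: 0.453
grip_force: 40.0
time_s: 16.32
eef_pos: [431.7, 138.4, 136.3]
ee_rot: [-0.0, 1.0, -0.02, 0.001]
force: [0.1, -1.0, -1.3]
grip_width: 0.46
grip_force: 40.4
t 16.32 pos [431.7 138.4 136.3] yaw -0.039 tilt 0.17 w 39.1 F 40.44365242123604 | az 0.001 shift [131.3 430.5  -3.7] j [ 0.05  0.26  1.84 -0.    1.04  1.66]
```

```bash
python3 -m jog '[{"tx":10,"ty":33,"tz":0,"ax":0,"ay":0,"az":0,"jaw":1},{"tx":15,"ty":50,"tz":0,"ax":0,"ay":0,"az":0,"jaw":1},{"tx":15,"ty":50,"tz":0,"ax":0,"ay":0,"az":0,"jaw":1},{"tx":15,"ty":50,"tz":0,"ax":0,"ay":0,"az":0,"jaw":1},{"tx":15,"ty":50,"tz":0,"ax":0,"ay":0,"az":0,"jaw":1}]'
python3 -m jog '[{"tx":15,"ty":50,"tz":0,"ax":0,"ay":0,"az":0,"jaw":1},{"tx":15,"ty":50,"tz":0,"ax":0,"ay":0,"az":0,"jaw":1},{"tx":15,"ty":50,"tz":0,"ax":0,"ay":0,"az":0,"jaw":1},{"tx":16,"ty":47,"tz":0,"ax":0,"ay":0,"az":0,"jaw":1},{"tx":0,"ty":0,"tz":0,"ax":0,"ay":0,"az":0,"jaw":1}]'
python3 -m jog '[{"tx":0,"ty":0,"tz":20,"ax":0,"ay":0,"az":0,"jaw":1},{"tx":0,"ty":0,"tz":30,"ax":0,"ay":0,"az":0,"jaw":1},{"tx":0,"ty":0,"tz":30,"ax":0,"ay":0,"az":0,"jaw":1},{"tx":0,"ty":0,"tz":10,"ax":0,"ay":0,"az":0,"jaw":1},{"tx":0,"ty":0,"tz":0,"ax":0,"ay":0,"az":0,"jaw":1}]'
python3 go.py 545.7 -297 22 -0.04
```

```text
time_s: 16.95
eef_pos: [491.6, -98.8, 133.9]
ee_rot: [-0.0, 1.0, -0.02, -0.001]
force: [1.0, 0.6, -1.4]
grip_width: 0.454
grip_force: 40.5
time_s: 17.58
eef_pos: [544.7, -299.1, 132.8]
ee_rot: [-0.001, 1.0, -0.021, -0.001]
force: [-1.5, 1.0, -0.5]
grip_width: 0.457
grip_force: 40.6
time_s: 18.2
eef_pos: [545.0, -295.9, 44.9]
ee_rot: [-0.0, 1.0, -0.019, -0.0]
force: [0.1, -0.6, -0.4]
grip_width: 0.454
grip_force: 40.6
t 18.2 pos [ 545.  -295.9   44.9] yaw -0.039 tilt 0.07 w 38.6 F 40.601424872875214 | az 0.001 shift [ 0.7  1.  22.9] j [-0.69  0.71  1.39  0.    1.04  0.92]
```

```bash
python3 -m jog '[{"tx":0.7,"ty":1,"tz":10,"ax":0,"ay":0,"az":0,"jaw":1},{"tx":0,"ty":0,"tz":7,"ax":0,"ay":0,"az":0,"jaw":1},{"tx":0,"ty":0,"tz":3,"ax":0,"ay":0,"az":0,"jaw":1},{"tx":0,"ty":0,"tz":0,"ax":0,"ay":0,"az":0,"jaw":1}]'
python3 -m jog '[{"tx":0,"ty":0,"tz":2,"ax":0,"ay":0,"az":0,"jaw":1},{"tx":0,"ty":0,"tz":0,"ax":0,"ay":0,"az":0,"jaw":1}]'
python3 -m jog '[{"tx":0,"ty":0,"tz":1.5,"ax":0,"ay":0,"az":0,"jaw":1},{"tx":0,"ty":0,"tz":0,"ax":0,"ay":0,"az":0,"jaw":1}]'
```

```text
time_s: 18.7
eef_pos: [545.8, -297.5, 25.2]
ee_rot: [-0.0, 1.0, -0.02, -0.0]
force: [0.1, -0.5, -1.2]
grip_width: 0.457
grip_force: 40.6
time_s: 18.95
eef_pos: [545.9, -297.5, 23.3]
ee_rot: [0.0, 1.0, -0.02, 0.0]
force: [-0.0, 0.4, -1.0]
grip_width: 0.462
grip_force: 40.6
time_s: 19.2
eef_pos: [546.0, -297.6, 22.0]
ee_rot: [0.0, 1.0, -0.02, 0.0]
force: [0.4, 0.6, 1.1]
grip_width: 0.458
grip_force: 40.6
```

```bash
python3 -m jog '[{"tx":0,"ty":0,"tz":0,"ax":0,"ay":0,"az":0,"jaw":0},{"tx":0,"ty":0,"tz":0,"ax":0,"ay":0,"az":0,"jaw":-1},{"tx":0,"ty":0,"tz":0,"ax":0,"ay":0,"az":0,"jaw":-1},{"tx":0,"ty":0,"tz":0,"ax":0,"ay":0,"az":0,"jaw":-1},{"tx":0,"ty":0,"tz":-20,"ax":0,"ay":0,"az":0,"jaw":-1}]'
python3 -m jog '[{"tx":0,"ty":0,"tz":-40,"ax":0,"ay":0,"az":0,"jaw":-1},{"tx":0,"ty":0,"tz":-50,"ax":0,"ay":0,"az":0,"jaw":-1},{"tx":-1.5,"ty":-50,"tz":0,"ax":0,"ay":0,"az":0,"jaw":-1},{"tx":-1.5,"ty":-50,"tz":0,"ax":0,"ay":0,"az":0,"jaw":-1},{"tx":-1.5,"ty":-50,"tz":0,"ax":0,"ay":0,"az":0,"jaw":-1}]'
python3 -m jog '[{"tx":-1,"ty":-21.5,"tz":0,"ax":0,"ay":0,"az":0,"jaw":-1},{"tx":0,"ty":0,"tz":40,"ax":0,"ay":0,"az":0,"jaw":-1},{"tx":0,"ty":0,"tz":30,"ax":0,"ay":0,"az":0,"jaw":-1},{"tx":0,"ty":0,"tz":0,"ax":0,"ay":0,"az":0,"jaw":-1}]'
python3 go.py 547.5 -126.1 10 -0.04
```

```text
time_s: 19.82
eef_pos: [545.2, -297.0, 41.3]
ee_rot: [-0.001, 1.0, -0.02, -0.001]
force: [0.3, -0.1, 0.4]
grip_width: 1.0
grip_force: 0.0
time_s: 20.45
eef_pos: [547.3, -146.1, 133.4]
ee_rot: [0.0, 1.0, -0.02, 0.001]
force: [0.7, -0.9, -0.1]
grip_width: 1.001
grip_force: 0.0
time_s: 20.95
eef_pos: [546.4, -126.2, 60.9]
ee_rot: [-0.001, 1.0, -0.02, -0.001]
force: [0.1, -0.0, 0.9]
grip_width: 0.998
grip_force: 0.0
t 20.95 pos [ 546.4 -126.2   60.9] yaw -0.04 tilt 0.17 w 84.8 F 0.0 | az 0.0 shift [ 1.1 -0.1 50.9] j [-0.44  0.58  1.58 -0.    0.99  1.17]
```

```bash
python3 -m jog '[{"tx":0.8,"ty":0,"tz":25,"ax":0,"ay":0,"az":0,"jaw":-1},{"tx":0,"ty":0,"tz":18,"ax":0,"ay":0,"az":0,"jaw":-1},{"tx":0,"ty":0,"tz":7,"ax":0,"ay":0,"az":0,"jaw":-1},{"tx":0,"ty":0,"tz":0,"ax":0,"ay":0,"az":0,"jaw":-1}]'
python3 -m jog '[{"tx":0,"ty":0,"tz":0,"ax":0,"ay":0,"az":0,"jaw":1},{"tx":0,"ty":0,"tz":0,"ax":0,"ay":0,"az":0,"jaw":1},{"tx":0,"ty":0,"tz":0,"ax":0,"ay":0,"az":0,"jaw":1},{"tx":0,"ty":0,"tz":0,"ax":0,"ay":0,"az":0,"jaw":1},{"tx":0,"ty":0,"tz":0,"ax":0,"ay":0,"az":0,"jaw":1}]' 40
python3 -m jog '[{"tx":0,"ty":0,"tz":-20,"ax":0,"ay":0,"az":0,"jaw":1},{"tx":0,"ty":0,"tz":-40,"ax":0,"ay":0,"az":0,"jaw":1},{"tx":0,"ty":0,"tz":-40,"ax":0,"ay":0,"az":0,"jaw":1},{"tx":0,"ty":0,"tz":-20,"ax":0,"ay":0,"az":0,"jaw":1},{"tx":0,"ty":0,"tz":0,"ax":0,"ay":0,"az":0,"jaw":1}]'
python3 go.py 526.4 336 130 -0.04
```

```text
time_s: 21.45
eef_pos: [548.1, -126.1, 12.1]
ee_rot: [0.0, 1.0, -0.02, 0.0]
force: [-0.2, 0.5, -0.1]
grip_width: 1.0
grip_force: 0.0
time_s: 22.08
eef_pos: [548.2, -126.1, 12.5]
ee_rot: [0.0, 1.0, -0.02, 0.0]
force: [-1.6, 0.6, 6.1]
grip_width: 0.452
grip_force: 40.1
time_s: 22.7
eef_pos: [548.4, -126.2, 133.0]
ee_rot: [0.001, 1.0, -0.02, 0.001]
force: [0.0, -0.6, -1.0]
grip_width: 0.451
grip_force: 40.3
t 22.7 pos [ 548.4 -126.2  133. ] yaw -0.039 tilt 0.16 w 38.3 F 40.266342759132385 | az 0.001 shift [ -40.5 -460.9    3. ] j [-0.43  0.49  1.52  0.    1.14  1.18]
```

```bash
python3 -m jog '[{"tx":-4,"ty":-31,"tz":0,"ax":0,"ay":0,"az":0,"jaw":1},{"tx":-4,"ty":-50,"tz":0,"ax":0,"ay":0,"az":0,"jaw":1},{"tx":-4,"ty":-50,"tz":0,"ax":0,"ay":0,"az":0,"jaw":1},{"tx":-4,"ty":-50,"tz":0,"ax":0,"ay":0,"az":0,"jaw":1},{"tx":-4,"ty":-50,"tz":0,"ax":0,"ay":0,"az":0,"jaw":1}]'
python3 -m jog '[{"tx":-4,"ty":-50,"tz":0,"ax":0,"ay":0,"az":0,"jaw":1},{"tx":-4,"ty":-50,"tz":0,"ax":0,"ay":0,"az":0,"jaw":1},{"tx":-4,"ty":-50,"tz":0,"ax":0,"ay":0,"az":0,"jaw":1},{"tx":-4,"ty":-50,"tz":0,"ax":0,"ay":0,"az":0,"jaw":1},{"tx":-4,"ty":-30,"tz":0,"ax":0,"ay":0,"az":0,"jaw":1}]'
python3 -m jog '[{"tx":0,"ty":0,"tz":20,"ax":0,"ay":0,"az":0,"jaw":1},{"tx":0,"ty":0,"tz":40,"ax":0,"ay":0,"az":0,"jaw":1},{"tx":0,"ty":0,"tz":30,"ax":0,"ay":0,"az":0,"jaw":1},{"tx":0,"ty":0,"tz":0,"ax":0,"ay":0,"az":0,"jaw":1}]'
python3 go.py 526.4 336 18.5 -0.04
```

```text
time_s: 23.32
eef_pos: [536.2, 107.2, 130.4]
ee_rot: [-0.0, 1.0, -0.02, -0.001]
force: [0.0, -0.2, -0.9]
grip_width: 0.453
grip_force: 40.3
time_s: 23.95
eef_pos: [524.9, 338.2, 129.9]
ee_rot: [0.0, 1.0, -0.019, -0.001]
force: [0.8, -0.4, -0.5]
grip_width: 0.45
grip_force: 40.3
time_s: 24.45
eef_pos: [524.2, 335.5, 38.5]
ee_rot: [0.001, 1.0, -0.02, -0.003]
force: [-0.9, -0.0, 0.5]
grip_width: 0.45
grip_force: 40.3
t 24.45 pos [524.2 335.5  38.5] yaw -0.039 tilt 0.37 w 38.2 F 40.339261293411255 | az 0.001 shift [ 2.2 -0.6 20. ] j [0.38 0.72 1.38 0.   1.04 1.99]
```

```bash
python3 -m jog '[{"tx":1.6,"ty":0,"tz":10,"ax":0,"ay":0,"az":0,"jaw":1},{"tx":0,"ty":0,"tz":5,"ax":0,"ay":0,"az":0,"jaw":1},{"tx":0,"ty":0,"tz":3,"ax":0,"ay":0,"az":0,"jaw":1},{"tx":0,"ty":0,"tz":0,"ax":0,"ay":0,"az":0,"jaw":1}]'
python3 -m jog '[{"tx":0,"ty":0,"tz":1.5,"ax":0,"ay":0,"az":0,"jaw":1},{"tx":0,"ty":0,"tz":0,"ax":0,"ay":0,"az":0,"jaw":1}]'
python3 -m jog '[{"tx":0,"ty":0,"tz":1.5,"ax":0,"ay":0,"az":0,"jaw":1},{"tx":0,"ty":0,"tz":0,"ax":0,"ay":0,"az":0,"jaw":1}]'
```

```text
time_s: 24.95
eef_pos: [527.6, 336.2, 23.9]
ee_rot: [-0.0, 1.0, -0.02, 0.0]
force: [-0.8, -0.3, -0.5]
grip_width: 0.45
grip_force: 40.3
time_s: 25.2
eef_pos: [527.6, 336.2, 22.4]
ee_rot: [-0.0, 1.0, -0.02, 0.0]
force: [-0.3, -0.4, 0.0]
grip_width: 0.449
grip_force: 40.3
time_s: 25.45
eef_pos: [527.5, 336.2, 20.7]
ee_rot: [0.0, 1.0, -0.02, -0.0]
force: [0.1, 0.4, -0.2]
grip_width: 0.45
grip_force: 40.3
```

```bash
python3 -m jog '[{"tx":0,"ty":0,"tz":1.5,"ax":0,"ay":0,"az":0,"jaw":1},{"tx":0,"ty":0,"tz":0,"ax":0,"ay":0,"az":0,"jaw":1}]'
python3 -m jog '[{"tx":0,"ty":0,"tz":1.5,"ax":0,"ay":0,"az":0,"jaw":1},{"tx":0,"ty":0,"tz":0,"ax":0,"ay":0,"az":0,"jaw":1}]'
```

```text
time_s: 25.7
eef_pos: [527.6, 336.2, 19.2]
ee_rot: [0.0, 1.0, -0.02, -0.0]
force: [0.4, 0.1, -1.2]
grip_width: 0.447
grip_force: 40.3
time_s: 25.95
eef_pos: [527.7, 336.3, 18.5]
ee_rot: [-0.0, 1.0, -0.02, 0.0]
force: [-3.0, -1.7, 5.7]
grip_width: 0.449
grip_force: 40.9
```

```bash
python3 -m jog '[{"tx":0,"ty":0,"tz":0,"ax":0,"ay":0,"az":0,"jaw":0},{"tx":0,"ty":0,"tz":0,"ax":0,"ay":0,"az":0,"jaw":-1},{"tx":0,"ty":0,"tz":0,"ax":0,"ay":0,"az":0,"jaw":-1},{"tx":0,"ty":0,"tz":-20,"ax":0,"ay":0,"az":0,"jaw":-1},{"tx":0,"ty":0,"tz":-50,"ax":0,"ay":0,"az":0,"jaw":-1}]'
python3 -m jog '[{"tx":0,"ty":0,"tz":-50,"ax":0,"ay":0,"az":-0.18,"jaw":-1},{"tx":0,"ty":0,"tz":0,"ax":0,"ay":0,"az":-0.18,"jaw":-1},{"tx":0,"ty":0,"tz":0,"ax":0,"ay":0,"az":-0.18,"jaw":-1},{"tx":0,"ty":0,"tz":0,"ax":0,"ay":0,"az":-0.18,"jaw":-1},{"tx":0,"ty":0,"tz":0,"ax":0,"ay":0,"az":-0.18,"jaw":-1}]'
python3 -m jog '[{"tx":0,"ty":0,"tz":0,"ax":0,"ay":0,"az":-0.18,"jaw":-1},{"tx":0,"ty":0,"tz":0,"ax":0,"ay":0,"az":-0.18,"jaw":-1},{"tx":0,"ty":0,"tz":0,"ax":0,"ay":0,"az":-0.18,"jaw":-1},{"tx":0,"ty":0,"tz":0,"ax":0,"ay":0,"az":-0.18,"jaw":-1},{"tx":0,"ty":0,"tz":0,"ax":0,"ay":0,"az":-0.18,"jaw":-1}]'
python3 go.py 656.5 89.5 130 1.79
```

```text
time_s: 26.58
eef_pos: [526.7, 335.8, 87.9]
ee_rot: [0.001, 1.0, -0.02, -0.002]
force: [0.6, 0.9, 0.9]
grip_width: 1.003
grip_force: 0.0
time_s: 27.2
eef_pos: [527.8, 336.3, 139.4]
ee_rot: [0.0, 0.908, 0.42, 0.001]
force: [0.3, 0.1, 1.0]
grip_width: 0.999
grip_force: 0.0
time_s: 27.82
eef_pos: [527.8, 336.3, 139.4]
ee_rot: [0.0, 0.635, 0.773, 0.001]
force: [-0.7, 0.0, -0.8]
grip_width: 1.005
grip_force: 0.0
t 27.82 pos [527.8 336.3 139.4] yaw 1.767 tilt 0.09 w 85.5 F 0.0 | az -0.023 shift [-268.9   72.     9.4] j [ 0.38  0.61  1.29 -0.    1.24  0.18]
```

```bash
cat > d.py <<'E'
from h import *
c=capture('top'); cv2.imwrite('pics/top1.png',c['color'][:,:,::-1])
exec(open('c.py').read())
E
python3 d.py
```

```text
[263 142  63  17 734] 734 ((657.8296508789062, 90.18156433105469), (30.2824764251709, 139.7602081298828), 12.61612606048584) [ 2.0915332e-01 -9.7788286e-01  6.5558923e+02  8.8420891e+01]
```

```bash
python3 -m jog '[{"tx":-30,"ty":10,"tz":0,"ax":0,"ay":0,"az":-0.021,"jaw":-1},{"tx":-50,"ty":14,"tz":0,"ax":0,"ay":0,"az":0,"jaw":-1},{"tx":-50,"ty":14,"tz":0,"ax":0,"ay":0,"az":0,"jaw":-1},{"tx":-50,"ty":14,"tz":0,"ax":0,"ay":0,"az":0,"jaw":-1},{"tx":-50,"ty":14,"tz":0,"ax":0,"ay":0,"az":0,"jaw":-1}]'
python3 -m jog '[{"tx":-38,"ty":6,"tz":0,"ax":0,"ay":0,"az":0,"jaw":-1},{"tx":0,"ty":0,"tz":40,"ax":0,"ay":0,"az":0,"jaw":-1},{"tx":0,"ty":0,"tz":40,"ax":0,"ay":0,"az":0,"jaw":-1},{"tx":0,"ty":0,"tz":0,"ax":0,"ay":0,"az":0,"jaw":-1}]'
python3 go.py 657 90 3 1.787
```

```text
time_s: 28.55
eef_pos: [640.5, 123.3, 138.9]
ee_rot: [0.0, 0.63, 0.776, 0.0]
force: [1.1, -0.2, -0.3]
grip_width: 1.001
grip_force: 0.0
time_s: 29.05
eef_pos: [652.1, 88.8, 55.8]
ee_rot: [-0.002, 0.63, 0.777, -0.002]
force: [0.2, 0.7, 0.8]
grip_width: 1.0
grip_force: 0.0
t 29.05 pos [652.1  88.8  55.8] yaw 1.778 tilt 0.3 w 85.0 F 0.0 | az -0.009 shift [ 0.1  5.  52.8] j [-0.04  0.77  1.24  0.    1.14 -0.25]
```

View pics/top1.png

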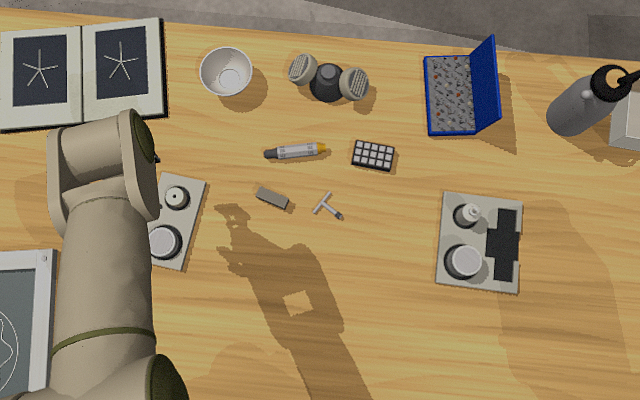

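The four round items sit in their wells: wheel (177,197), flat tin (164,242), bottle (468,213) and tall tin (463,261). Next is the handpiece.

```bash
python3 -m jog '[{"tx":0,"ty":3.5,"tz":25,"ax":0,"ay":0,"az":-0.005,"jaw":-1},{"tx":0,"ty":0,"tz":19,"ax":0,"ay":0,"az":0,"jaw":-1},{"tx":0,"ty":0,"tz":8,"ax":0,"ay":0,"az":0,"jaw":-1},{"tx":0,"ty":0,"tz":0,"ax":0,"ay":0,"az":0,"jaw":-1}]'
python3 go.py 657 90 4 1.787
python3 -m jog '[{"tx":0,"ty":0,"tz":0,"ax":0,"ay":0,"az":0,"jaw":1},{"tx":0,"ty":0,"tz":0,"ax":0,"ay":0,"az":0,"jaw":1},{"tx":0,"ty":0,"tz":0,"ax":0,"ay":0,"az":0,"jaw":1},{"tx":0,"ty":0,"tz":0,"ax":0,"ay":0,"az":0,"jaw":1},{"tx":0,"ty":0,"tz":0,"ax":0,"ay":0,"az":0,"jaw":1}]' 70
python3 go.py 657 90 4 1.787
```

```text
time_s: 29.55
eef_pos: [657.0, 89.6, 6.1]
ee_rot: [0.0, 0.627, 0.779, 0.0]
force: [0.6, -0.6, -0.0]
grip_width: 1.002
grip_force: 0.0
t 29.55 pos [657.   89.6   6.1] yaw 1.786 tilt 0.0 w 85.1 F 0.0 | az -0.001 shift [0.4 0.  2.1] j [-0.04  0.84  1.25  0.    1.05 -0.26]
time_s: 30.18
eef_pos: [657.4, 89.7, 6.5]
ee_rot: [0.001, 0.627, 0.779, 0.0]
force: [0.2, 0.4, 5.6]
grip_width: 0.309
grip_force: 69.9
t 30.18 pos [657.4  89.7   6.5] yaw 1.787 tilt 0.08 w 26.3 F 69.9365610955283 | az -0.0 shift [ 0.4 -0.3  2.5] j [-0.04  0.84  1.25  0.    1.05 -0.26]
```

```bash
python3 -m jog '[{"tx":0,"ty":0,"tz":-15,"ax":0,"ay":0,"az":0,"jaw":1},{"tx":0,"ty":0,"tz":-40,"ax":0,"ay":0,"az":0,"jaw":1},{"tx":0,"ty":0,"tz":-40,"ax":0,"ay":0,"az":0,"jaw":1},{"tx":0,"ty":0,"tz":-40,"ax":0,"ay":0,"az":0,"jaw":1},{"tx":0,"ty":0,"tz":0,"ax":0,"ay":0,"az":0.1,"jaw":1}]'
python3 -m jog '[{"tx":0,"ty":0,"tz":0,"ax":0,"ay":0,"az":0.17,"jaw":1},{"tx":0,"ty":0,"tz":0,"ax":0,"ay":0,"az":0.17,"jaw":1},{"tx":0,"ty":0,"tz":0,"ax":0,"ay":0,"az":0.17,"jaw":1},{"tx":0,"ty":0,"tz":0,"ax":0,"ay":0,"az":0.17,"jaw":1},{"tx":0,"ty":0,"tz":0,"ax":0,"ay":0,"az":0.17,"jaw":1}]'
python3 -m jog '[{"tx":0,"ty":0,"tz":0,"ax":0,"ay":0,"az":0.17,"jaw":1},{"tx":0,"ty":0,"tz":0,"ax":0,"ay":0,"az":0.17,"jaw":1},{"tx":0,"ty":0,"tz":0,"ax":0,"ay":0,"az":0.17,"jaw":1},{"tx":0,"ty":0,"tz":0,"ax":0,"ay":0,"az":0.17,"jaw":1},{"tx":0,"ty":0,"tz":0,"ax":0,"ay":0,"az":0.17,"jaw":1}]'
python3 -m jog '[{"tx":0,"ty":0,"tz":0,"ax":0,"ay":0,"az":0.03,"jaw":1},{"tx":0,"ty":0,"tz":0,"ax":0,"ay":0,"az":0,"jaw":1}]'
python3 go.py 491.9 -384.4 140 -0.042
```

```text
time_s: 30.8
eef_pos: [658.2, 89.6, 145.0]
ee_rot: [0.002, 0.666, 0.746, 0.002]
force: [-0.2, -0.0, -3.7]
grip_width: 0.304
grip_force: 69.5
time_s: 31.42
eef_pos: [656.6, 89.6, 141.0]
ee_rot: [-0.0, 0.915, 0.404, -0.0]
force: [0.2, 0.6, -3.2]
grip_width: 0.307
grip_force: 69.5
time_s: 32.05
eef_pos: [656.6, 89.6, 141.0]
ee_rot: [0.0, 1.0, -0.009, -0.0]
force: [0.7, -0.1, -2.5]
grip_width: 0.308
grip_force: 69.5
time_s: 32.3
eef_pos: [656.9, 89.6, 140.9]
ee_rot: [0.0, 1.0, -0.02, -0.0]
force: [-0.5, 0.2, -2.9]
grip_width: 0.309
grip_force: 69.5
t 32.3 pos [656.9  89.6 140.9] yaw -0.041 tilt 0.01 w 26.3 F 69.47837390005589 | az 0.001 shift [-144.9  480.5    0.9] j [-0.04  0.69  1.15 -0.    1.3   1.57]
```

```bash
python3 -m jog '[{"tx":-10,"ty":33,"tz":0,"ax":0,"ay":0,"az":0,"jaw":1},{"tx":-15,"ty":50,"tz":0,"ax":0,"ay":0,"az":0,"jaw":1},{"tx":-15,"ty":50,"tz":0,"ax":0,"ay":0,"az":0,"jaw":1},{"tx":-15,"ty":50,"tz":0,"ax":0,"ay":0,"az":0,"jaw":1},{"tx":-15,"ty":50,"tz":0,"ax":0,"ay":0,"az":0,"jaw":1}]'
python3 -m jog '[{"tx":-15,"ty":50,"tz":0,"ax":0,"ay":0,"az":0,"jaw":1},{"tx":-15,"ty":50,"tz":0,"ax":0,"ay":0,"az":0,"jaw":1},{"tx":-15,"ty":50,"tz":0,"ax":0,"ay":0,"az":0,"jaw":1},{"tx":-15,"ty":50,"tz":0,"ax":0,"ay":0,"az":0,"jaw":1},{"tx":-15,"ty":47,"tz":0,"ax":0,"ay":0,"az":0,"jaw":1}]'
python3 -m jog '[{"tx":0,"ty":0,"tz":20,"ax":0,"ay":0,"az":0,"jaw":1},{"tx":0,"ty":0,"tz":40,"ax":0,"ay":0,"az":0,"jaw":1},{"tx":0,"ty":0,"tz":30,"ax":0,"ay":0,"az":0,"jaw":1},{"tx":0,"ty":0,"tz":0,"ax":0,"ay":0,"az":0,"jaw":1},{"tx":0,"ty":0,"tz":0,"ax":0,"ay":0,"az":0,"jaw":1}]'
python3 go.py 491.9 -384.4 12.5 -0.042
python3 - <<'E'
from h import *
for n in('top','scene'):
    c=capture(n); im=c['color'][:,:,::-1]
    x0,y0=(420,170) if n=='top' else (140,220)
    cv2.imwrite(f'pics/{n}2.png',cv2.resize(im[y0:y0+140,x0:x0+150],None,fx=4,fy=4))
    for r in place_of('handpiece_c',n)[:2]: print(n,r,at_z(c,r['centre'],55))
E
```

```text
time_s: 32.92
eef_pos: [576.3, -141.7, 141.1]
ee_rot: [0.0, 1.0, -0.02, 0.0]
force: [1.3, -1.0, -2.6]
grip_width: 0.309
grip_force: 69.5
time_s: 33.55
eef_pos: [490.5, -385.3, 141.0]
ee_rot: [0.0, 1.0, -0.02, 0.0]
force: [0.9, 0.3, -2.1]
grip_width: 0.306
grip_force: 69.5
time_s: 34.17
eef_pos: [492.0, -384.3, 52.4]
ee_rot: [0.001, 1.0, -0.021, 0.001]
force: [-0.6, 0.8, -2.1]
grip_width: 0.302
grip_force: 69.6
t 34.17 pos [ 492.  -384.3   52.4] yaw -0.042 tilt 0.13 w 25.7 F 69.62202090304345 | az -0.0 shift [-0.1  0.1 39.9] j [-0.85  0.71  1.37  0.    1.06  0.76]
scene {'centre': [191.9, 288.1], 'conf': 0.88} [ 483.62650309 -386.16772412   55.        ]
```

View pics/top2.png

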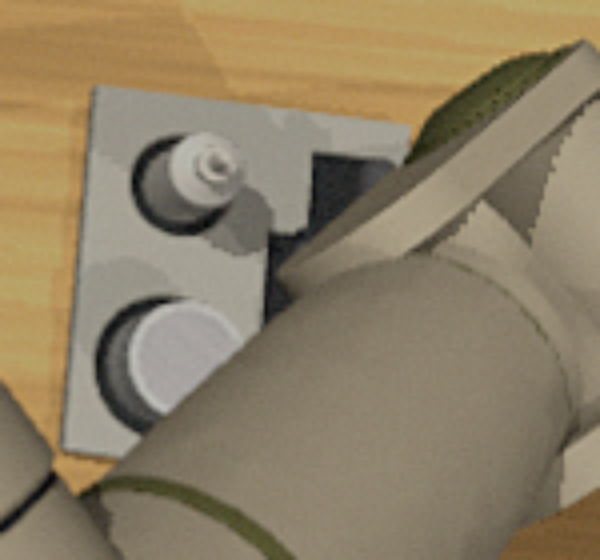

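View pics/scene2.png

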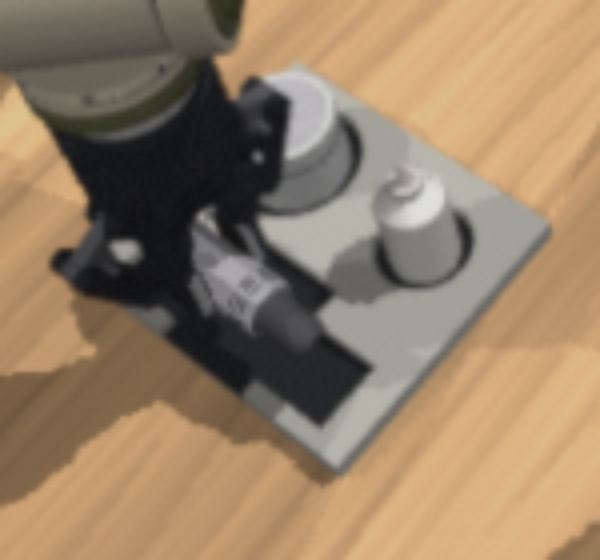

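The top crop shows the bottle and the tall tin seated, with the arm hiding the trough. The scene crop shows the held handpiece lined up over the trough, chuck end near crop pixel (305,335).

```bash
python3 -m jog '[{"tx":0,"ty":0,"tz":15,"ax":0,"ay":0,"az":0,"jaw":1},{"tx":0,"ty":0,"tz":9,"ax":0,"ay":0,"az":0,"jaw":1},{"tx":0,"ty":0,"tz":5,"ax":0,"ay":0,"az":0,"jaw":1},{"tx":0,"ty":0,"tz":0,"ax":0,"ay":0,"az":0,"jaw":1}]'
python3 -m jog '[{"tx":0,"ty":0,"tz":3,"ax":0,"ay":0,"az":0,"jaw":1},{"tx":0,"ty":0,"tz":2,"ax":0,"ay":0,"az":0,"jaw":1},{"tx":0,"ty":0,"tz":0,"ax":0,"ay":0,"az":0,"jaw":1}]'
python3 -m jog '[{"tx":0,"ty":0,"tz":2,"ax":0,"ay":0,"az":0,"jaw":1},{"tx":0,"ty":0,"tz":0,"ax":0,"ay":0,"az":0,"jaw":1}]'
python3 go.py 491.9 -384.4 12.5 -0.042
```

```text
time_s: 34.88
eef_pos: [491.2, -383.5, 21.3]
ee_rot: [-0.0, 1.0, -0.022, -0.0]
force: [0.5, -0.6, -2.1]
grip_width: 0.307
grip_force: 69.7
time_s: 35.25
eef_pos: [491.3, -383.6, 16.7]
ee_rot: [-0.0, 1.0, -0.022, -0.0]
force: [0.1, 0.7, -2.9]
grip_width: 0.302
grip_force: 69.7
time_s: 35.5
eef_pos: [491.3, -383.6, 14.6]
ee_rot: [-0.0, 1.0, -0.022, -0.0]
force: [0.2, 0.6, -2.1]
grip_width: 0.306
grip_force: 69.7
t 35.5 pos [ 491.3 -383.6   14.6] yaw -0.043 tilt 0.02 w 26.0 F 69.70793733838946 | az -0.001 shift [0.6 0.8 2.1] j [-0.85  0.76  1.39  0.    0.99  0.76]
```

```bash
python3 -m jog '[{"tx":0,"ty":0,"tz":1.5,"ax":0,"ay":0,"az":0,"jaw":1},{"tx":0,"ty":0,"tz":0,"ax":0,"ay":0,"az":0,"jaw":1}]'
python3 -m jog '[{"tx":0,"ty":0,"tz":1.5,"ax":0,"ay":0,"az":0,"jaw":1},{"tx":0,"ty":0,"tz":0,"ax":0,"ay":0,"az":0,"jaw":1}]'
```

```text
time_s: 35.75
eef_pos: [491.3, -383.6, 13.2]
ee_rot: [-0.0, 1.0, -0.022, -0.0]
force: [0.8, 0.3, -1.9]
grip_width: 0.308
grip_force: 69.7
time_s: 36.0
eef_pos: [491.5, -383.8, 12.5]
ee_rot: [0.0, 1.0, -0.022, 0.0]
force: [-2.7, 2.5, 5.0]
grip_width: 0.307
grip_force: 70.5
```

Contact with the floor at the expected height, so release, rise, clear the view and check.

```bash
python3 -m jog '[{"tx":0,"ty":0,"tz":0,"ax":0,"ay":0,"az":0,"jaw":0.1},{"tx":0,"ty":0,"tz":0,"ax":0,"ay":0,"az":0,"jaw":0.05},{"tx":0,"ty":0,"tz":0,"ax":0,"ay":0,"az":0,"jaw":0.05},{"tx":0,"ty":0,"tz":-10,"ax":0,"ay":0,"az":0,"jaw":0.05},{"tx":0,"ty":0,"tz":-30,"ax":0,"ay":0,"az":0,"jaw":0.05}]'
python3 -m jog '[{"tx":0,"ty":0,"tz":-50,"ax":0,"ay":0,"az":0,"jaw":0},{"tx":0,"ty":0,"tz":-50,"ax":0,"ay":0,"az":0,"jaw":0},{"tx":0,"ty":-50,"tz":0,"ax":0,"ay":0,"az":0,"jaw":0},{"tx":0,"ty":-50,"tz":0,"ax":0,"ay":0,"az":0,"jaw":0},{"tx":0,"ty":-50,"tz":0,"ax":0,"ay":0,"az":0,"jaw":0}]'
python3 -m jog '[{"tx":0,"ty":-50,"tz":0,"ax":0,"ay":0,"az":0,"jaw":0},{"tx":0,"ty":-50,"tz":0,"ax":0,"ay":0,"az":0,"jaw":0},{"tx":0,"ty":-50,"tz":0,"ax":0,"ay":0,"az":0,"jaw":0},{"tx":0,"ty":-50,"tz":0,"ax":0,"ay":0,"az":0,"jaw":0},{"tx":0,"ty":0,"tz":0,"ax":0,"ay":0,"az":0,"jaw":0}]'
cat > e.py <<'E'
from h import *
c=capture('top'); d=c['depth']; im=c['color'][:,:,::-1]; cv2.imwrite('pics/top3.png',im)
cv2.imwrite('pics/crop3.png',np.hstack([cv2.resize(im[150:310,120:220],None,fx=3,fy=3),cv2.resize(im[150:310,420:540],None,fx=3,fy=3)]))
def seg(x0,x1,y0,y1,zlo,zhi):
    L=[]
    for y in range(y0,y1):
        for x in range(x0,x1):
            if d[y,x]>0:
                o,r=ray(c,(x,y)); p=o+r*d[y,x]
                if zlo<p[2]<zhi: L.append(p)
    L=np.array(L); t=L[:,:2].astype(np.float32); return t,np.median(L[:,2])
be=(np.array([494.2,-329.4]),-.042); bp=(np.array([477,342]),-.132)
for n,b,box,z,tgt in(('tall',be,(440,490,240,285),(50,66),(-50,35)),('bottle',be,(450,490,195,235),(55,99),(50,35)),('hand',be,(482,530,195,295),(24,42),(0,-55)),('flat',bp,(140,195,220,270),(27,42),(-50,0)),('wheel',bp,(160,195,180,220),(27,42),(50,0))):
    t,zm=seg(*box,*z); r=cv2.minAreaRect(t); co,s=np.cos(b[1]),np.sin(b[1])
    q=np.array(r[0])-b[0]; print(n,len(t),'ztop',zm.round(1),'board xy',(q@np.array([[co,-s],[s,co]])).round(1),'target',tgt,np.round(r[1],1),round(r[2],1))
E
python3 e.py
```

```text
time_s: 36.62
eef_pos: [490.9, -383.2, 51.6]
ee_rot: [-0.001, 1.0, -0.022, -0.001]
force: [-0.8, -0.1, 0.5]
grip_width: 0.472
grip_force: 0.0
time_s: 37.25
eef_pos: [497.8, -232.4, 152.7]
ee_rot: [0.0, 1.0, -0.022, 0.001]
force: [1.2, -0.2, 0.2]
grip_width: 0.498
grip_force: 0.0
time_s: 37.88
eef_pos: [506.5, -31.4, 152.6]
ee_rot: [-0.0, 1.0, -0.02, 0.0]
force: [0.1, -0.7, -0.3]
grip_width: 0.496
grip_force: 0.0
tall 719 ztop 57.7 board xy [-48.7  33.3] target (-50, 35) [60.7 60.6] 29.2
bottle 292 ztop 67.4 board xy [50.6 33.4] target (50, 35) [38.1 38.8] 65.7
hand 733 ztop 31.0 board xy [ -2.1 -54.5] target (0, -55) [ 29.6 137.6] 87.6
flat 678 ztop 34.1 board xy [-51.2   0.9] target (-50, 0) [60.4 60.9] 25.3
wheel 268 ztop 33.5 board xy [50.  -0.5] target (50, 0) [39.2 37.8] 58.4
```

View pics/crop3.png

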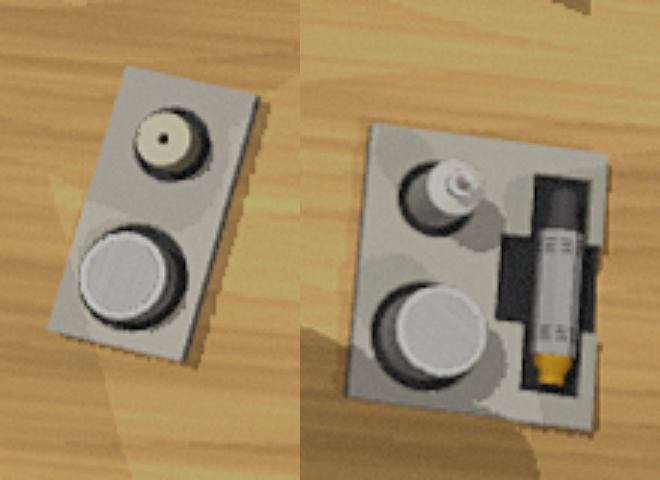

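All five are seated at the right heights and within 2–3 mm of their recess centres: wheel (165,140), flat tin (123,280), bottle (455,190), tall tin (440,330), handpiece (560,290) in the crop. The arm is clear, so I'm handing in.

```bash
python3 -c "
from rig import finish_job; print(finish_job())"
```

```text
the job is handed in; nothing more can be done
None
```

The job is handed in at about 38 s with all five things in their recesses, each measured within about 3 mm of its recess centre, and I never touched the hand pad, dressing stone or chuck key; `finish_job` returned no verdict.

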